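Put the test kit back in its places and load the incubator

ROBOT

A 6-joint arm with a two-finger parallel gripper is mounted at the origin on the work surface. World frame = base frame: x ahead of the robot, y to its left, z up, the work surface at z = 0. Lengths are in m, angles in rad, forces in N, time in s.
With the tool pointing down it reaches from about 0.375 to 0.9 m from the base axis. Payload 3.1 kg.
Tool frame: the origin (TCP) lies at the very end of the fingers, on their centre line; the grasp point (between the pads) lies 19 mm behind it; z points along the fingers, y is the line along which they close (so a half turn about z gives the same grasp; the last joint's range is limited). The gripper opens to 85 mm and grips with 20 to 120 N. Pads are 22 mm wide; open, the fingers measure 114 mm over their backs; the gripper's body (76 mm by 85 mm) begins 54 mm behind the grasp point. The pads swing forward as they close: fully open they stand 13 mm farther back than shut.
Start: joints at [0.97, 0.527, 1.433, -0, 1.181, -0.178], TCP at [0.256, 0.57, 0.231] pointing down, gripper open.
Joint ranges: [-3.08, 3.08], [-0.75, 2.2], [0.22, 2.44], [-1.43, 4.57], [0, 2.65], [-2.85, 2.85]. Speed limits (rad/s): [2.79, 2.79, 3.14, 3.14, 3.14, 3.14].

INTERFACE

Orientations are given as [roll, pitch, yaw] about the fixed x, y, z axes, in that order (R = Rz(yaw) Ry(pitch) Rx(roll)).
In Python, from cell import r gives the robot as it stands.
- The arm moves only by the shell command python3 -m crank 'ROWS' [FORCE]. ROWS is a JSON object of lists of equal length, an entry for each row: "grip": the opening in per cent of the stroke, from 0 (shut) to 100 (fully open); "translation": the shift along the tool's x, y, z in m, a list of three; "twist": the turn about the tool's z in degrees. In form: {"grip": [grip, ...], "translation": [[dx, dy, dz], ...], "twist": [twist, ...]}. A call has 1 to 12 rows; each row shifts and turns the commanded pose from where the row before left it, along the tool's axes as they then stand; what a row does not reach is not made up. A row lasts 1/10 s, in which the tool goes at most 50 mm and 8.59 degrees, less where a joint would pass 70% of its speed; a pose out of reach is approached as far as the arm can. A call with a gripper value outside its range is refused whole. The fingers move at their own pace and stop on an object; FORCE is the grip in N (left out, the last holds). Time passes only in rows, so rows that do not move let the fingers close. It gives the time, the measured TCP pose, the force, the opening and the grip force at its end, in the units of the state.
- r.get_obs(): the state, without advancing time (a new reading comes with each control period).
- r.camera(name): name is "scene" or "top" or "wrist"; returns the picture (420x560x3 uint8, red, green, blue); there is no depth.
- r.camera_info(name): a dict with "camera_matrix" (3x3 intrinsics, pixels), "position" and "rotation" of the camera in the world. Camera axes: x right, y up, looking along -z (the intrinsics and any distortion apply to the point x, -y, -z); pixel columns grow to the right and rows downward; lengths in m; the calibration is good to about 2 mm. A picture is of the moment at which its call begins: read the wrist's pose just before it. camera_info takes no time and is no camera call; for the wrist camera it gives the pose at the moment of the call.
- r.job_done(): hands the job in; it is judged then, once.
The state is a dict: "time_s": time; "joints": joint angles; "joint_vel": joint speeds; "joint_torque": joint torques, N m; "tool_pos": TCP position; "orientation": TCP orientation; "contact_force": force on the tool from outside, world axes, zero at the start; "wrist_torque": the same for the moment, N m; "opening": finger opening in m; "grip_force": force on a finger pad.
Only numpy, scipy, OpenCV 4.12 (cv2) and the standard library are available. Lean on these libraries where they do the work, as an engineer would, in place of code of your own. Each camera call takes 0.05 s, during which the arm holds its last target. There are 200 camera calls.

TASK

Tidy the bench for the next test run: stand the wide jar in the wide round holder, the slim bottle in the narrow round holder and the square bottle in the square holder, each down on the holder's floor. Open the incubator's lid, stand the metal tube block upright on the floor inside and lower the lid until it is fully shut. Keep the three bottles upright all the while and leave everything standing still.

Things in the scene. Friction and masses are not known exactly. Their poses are not given: they have to be found in the camera images.
- jar_center (a point): Wide round jar, white with a blue screw cap of the same width, 60 mm diameter, 70 mm tall, loose, upright, 0.15 to 0.29 kg. The point is its centre, 35 mm above its underside; z points up its axis.
- vial_center (a point): Slim round bottle, white with a blue cap of the same width, 36 mm diameter, 76 mm tall, loose, upright, 0.08 to 0.16 kg. The point is its centre, 38 mm above its underside; z points up its axis.
- square_center (a point): Square bottle, white, 70 mm tall: body 44 x 44 mm in plan and 54 mm high, with a round blue cap of 34 mm diameter above; loose, upright, 0.11 to 0.21 kg. The point is half-way up (35 mm above its underside), on its axis; x and y are square to its side faces, z up.
- block_center (a point): Bare aluminium tube block with eight dark wells in its top, 64 mm (its x) x 34 mm (its y) x 50 mm tall (z), loose, upright, 0.20 to 0.36 kg. The point is its centre, 25 mm above its underside.
- wide_holder: Wide round holder for the jar: white shallow dish fixed to the bench, 88 mm outer and 78 mm inner diameter, 14 mm high, floor 4 mm thick. Origin at the centre of its underside, z up.
- narrow_holder: Narrow round holder for the slim bottle: white shallow dish fixed to the bench, 64 mm outer and 54 mm inner diameter, 14 mm high, floor 4 mm thick. Origin at the centre of its underside, z up.
- square_holder: Square holder for the square bottle: white shallow tray fixed to the bench, 74 x 74 mm outside, 64 x 64 mm inside, 14 mm high, floor 5 mm thick. Origin at the centre of its underside; x and y square to its sides, z up.
- incubator: Dry-block incubator: white open-topped box fixed to the bench under a grey hinged lid, 160 mm (its x) x 150 mm (its y), 75 mm high. Chamber open to the top with the lid up: 147 x 137 mm inside, centred, its floor 10 mm above the bench. Origin at the centre of its underside, z up; x points away from the robot (front face with a small screen at -x). The lid's hinge axis runs along its y at x = +78 mm, z = 75 mm.
- lid (a joint): Lid angle in rad: 0 shut, growing as its front edge rises about the hinge on the far side, 1.75 at the stop (past upright). It starts between 0 and 0.3. The hinge is stiff: the lid stays at whatever angle it is left, and about 2 N at the tab moves it up, less down. Lid plate 163 x 150 mm, 10 mm thick.
- lid_tab (a point): White tab that sticks 44 mm forward from the middle of the lid's front edge, 18 mm wide (along the hinge axis), 12 mm thick. The point is the middle of the tab, 188 mm from the hinge axis towards the front and 6 mm above it when shut; with the lid shut it is 81 mm above the bench. Turns with the lid; x points towards the hinge, y along the hinge axis. Pinched across its width it can turn between the fingers as the lid swings.
Things that resemble listed ones, but are neither listed nor needed, are in the scene too. What is shaped like the part that bears jar_center but red is not meant. What is shaped like the part that bears block_center but brown is not meant.

How it is judged:
At the end, for the whole second after the job is handed in: Each bottle upright (0.12 rad) on the floor of its own holder (centre within 15 mm, height within 5 mm); tube block upright on the chamber floor (within 65 x 60 mm of the middle, height within 7 mm); lid shut (below 0.06 rad); all four at rest (horizontal distance between jar_center and wide_holder below 0.015 m and z of jar_center in the frame of wide_holder between 0.034 and 0.044 m and angle between each of jar_center, vial_center, square_center, block_center's own z axis and vertical below 0.12 rad and linear speed of each of jar, vial, square, block below 0.02 m/s and horizontal distance between vial_center and narrow_holder below 0.015 m and z of vial_center in the frame of narrow_holder between 0.037 and 0.047 m and horizontal distance between square_center and square_holder below 0.015 m and z of square_center in the frame of square_holder between 0.035 and 0.045 m and x of block_center in the frame of incubator between -0.065 and 0.065 m and y of block_center in the frame of incubator between -0.06 and 0.06 m and z of block_center in the frame of incubator between 0.028 and 0.042 m and value of joint lid below 0.06 rad); the robot touches nothing.
It fails at once if the jar is tipped over (more than 0.9 rad from upright) (angle between jar_center's own z axis and vertical above 0.9 rad).
It fails at once if the slim bottle is tipped over (more than 0.9 rad from upright) (angle between vial_center's own z axis and vertical above 0.9 rad).
It fails at once if the square bottle is tipped over (more than 0.9 rad from upright) (angle between square_center's own z axis and vertical above 0.9 rad).
It also fails if it takes over 152 s, if anything falls off the work surface, if the arm or the gripper's body presses on something with over 40 N, if the wrist force passes 120 N, or if a joint passes its speed limit or range.

## Working session

There is one attempt and no reset: what is moved stays moved. The work goes in short steps, Python scripts to look and compute and a shell command to move; the robot and the scene stay as the last step left them, time stands still between calls to the robot, and variables do not carry over. Pictures are saved under pics/ and viewed, at most 14 in all, crops included, and the job is handed in when it is done.

```bash
mkdir -p pics; ls
python3 - <<'E'
from cell import r
import cv2,numpy as np
o=r.get_obs();print({k:np.round(v,3).tolist() for k,v in o.items()})
for n in("top","scene"):
    i=r.camera_info(n);print(n,{k:np.round(v,4).tolist() if not isinstance(v,str) else v for k,v in i.items()})
    cv2.imwrite(f"pics/{n}0.png",cv2.cvtColor(r.camera(n),cv2.COLOR_RGB2BGR))
E
```

```text
pics
{'time_s': 0.0, 'joints': [0.969, 0.528, 1.434, -0.0, 1.181, -0.178], 'joint_vel': [-0.002, -0.0, 0.001, 0.001, -0.001, 0.001], 'joint_torque': [0.0, -44.235, -17.803, -0.0, 0.008, 0.0], 'tool_pos': [0.256, 0.569, 0.23], 'orientation': [-3.139, -0.0, 2.719], 'contact_force': [-0.471, 0.514, -0.529], 'wrist_torque': [0.058, -0.023, -0.006], 'grip_force': 0.0, 'opening': 0.086}
top {'camera_matrix': [[523.7564, 0.0, 282.0181], [0.0, 523.7564, 202.7275], [0.0, 0.0, 1.0]], 'position': [0.3153, -0.0092, 1.2156], 'rotation': [0.1984, 0.0042, -1.5543]}
scene {'camera_matrix': [[383.4105, 0.0, 277.9896], [0.0, 383.4105, 212.3534], [0.0, 0.0, 1.0]], 'position': [1.0361, -0.1182, 0.7798], 'rotation': [0.6302, -0.0061, 1.3762]}
```

View pics/top0.png

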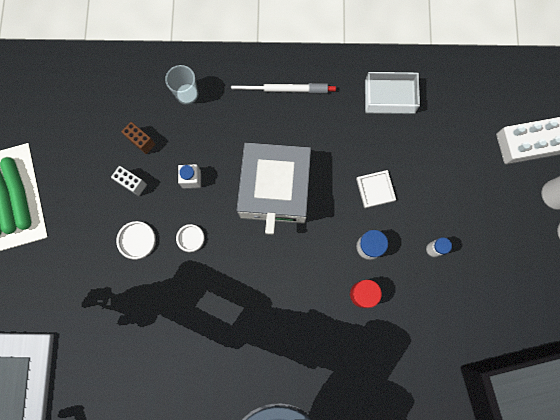

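View pics/scene0.png

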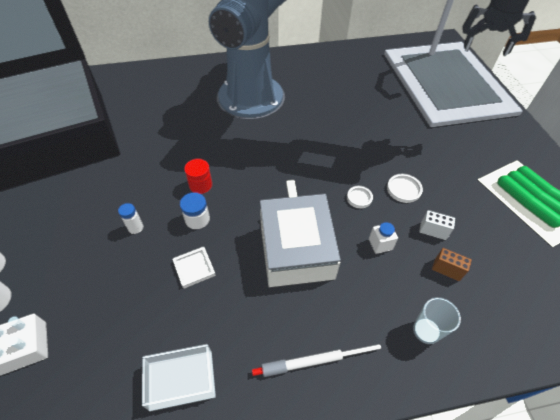

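The top view has the wide holder at (137,240), narrow holder (190,238), block (128,180), square bottle (188,175), incubator (274,183) with its tab (270,222), square tray (377,189), jar (374,243) and vial (442,246). The red jar (367,293) and brown block (137,136) are decoys. The scene view agrees.

```bash
cat > h.py <<'E'
from cell import r
import cv2,numpy as np
from scipy.spatial.transform import Rotation as Ro
def cam(n):
    i=r.camera_info(n);rot=np.array(i["rotation"])
    R=rot if rot.shape==(3,3) else Ro.from_euler("xyz",rot).as_matrix()
    return np.array(i["camera_matrix"]),R@np.diag([1,-1,-1]),np.array(i["position"])
def p2w(c,uv,z):
    K,R,p=c;uv=np.atleast_2d(np.array(uv,float))
    d=(np.c_[uv,np.ones(len(uv))]@np.linalg.inv(K).T)@R.T
    return (p+d*((z-p[2])/d[:,2])[:,None])[:,:2]
def w2p(c,P):
    K,R,p=c;q=(np.atleast_2d(P)-p)@R@K.T
    return q[:,:2]/q[:,2:]
def blobs(img,lo,hi,amin=30):
    m=cv2.inRange(cv2.cvtColor(img,cv2.COLOR_RGB2HSV),lo,hi)
    cs,_=cv2.findContours(m,cv2.RETR_EXTERNAL,cv2.CHAIN_APPROX_NONE)
    return [c for c in cs if cv2.contourArea(c)>amin]
def ortho(c,img,cx,cy,z,half=.06,s=4000):
    # orthographic view of plane z; up=+x, left=+y
    n=int(2*half*s);src=np.float32([[0,0],[n,0],[n,n],[0,n]])
    W=np.array([[cx+half,cy+half,z],[cx+half,cy-half,z],[cx-half,cy-half,z],[cx-half,cy+half,z]])
    H=cv2.getPerspectiveTransform(np.float32(w2p(c,W)),src)
    return cv2.warpPerspective(img,H,(n,n),flags=cv2.INTER_CUBIC)
def tool():
    o=r.get_obs();return np.array(o["tool_pos"]),Ro.from_euler("xyz",o["orientation"])
def togo(x,y,z,yaw=None):
    """tool-frame translation to world point from present pose, and twist in deg (about tool z) to bring tool yaw there (mod 180)"""
    p,R=tool();t=R.inv().apply(np.array([x,y,z])-p);tw=None
    if yaw is not None:
        d=R.as_euler("xyz")[2]-yaw;d=(d+np.pi/2)%np.pi-np.pi/2;tw=np.degrees(d)
    print("tool",np.round(p,4),"yaw",np.round(R.as_euler('xyz'),3),"go",np.round(t,4),"twist",tw)
E
python3 - <<'E'
from h import *
for n in("top","scene"):
    c=cam(n);im=cv2.cvtColor(cv2.imread(f"pics/{n}0.png"),cv2.COLOR_BGR2RGB)
    for k in blobs(im,(100,120,60),(125,255,255)):
        (u,v),wh,a=cv2.minAreaRect(k);
        m=cv2.moments(k);u,v=m['m10']/m['m00'],m['m01']/m['m00']
        print(n,"blue",(round(u),round(v)),np.round(wh,1),[np.round(p2w(c,(u,v),z)[0],3) for z in(.07,.076)])
c=cam("top")
for nm,uv,z in[("wide",(136,240),.014),("narrow",(190,238),.014),("sqh",(377,189),.014),("block",(127,180),.05),
  ("lidFL",(238,219),.085),("lidFR",(306,221),.085),("lidBL",(245,144),.085),("lidBR",(310,150),.085),("tab",(270,222),.085)]:
    print(nm,np.round(p2w(c,uv,z)[0],3))
c=cam("scene")
for nm,uv,z in[("wide",(405,188),.014),("narrow",(360,197),.014),("sqh",(194,268),.014),("block",(438,220),.05),("sqb",(387,229),.07),("tab",(292,190),.085)]:
    print(nm,np.round(p2w(c,uv,z)[0],3))
c=cam("top");im=cv2.imread("pics/top0.png");im2=np.hstack
import numpy as np
t=[]
for (x,y,z) in[(.43,.32,.05),(.43,.18,.054),(.42,-.2,.014),(.42,.02,.085)]:
    t.append(cv2.resize(ortho(c,im,x,y,z,.06 if z!=.085 else .12,3300 if z!=.085 else 1650),(396,300) if 0 else (300,300)))
cv2.imwrite("pics/or1.png",np.vstack([np.hstack(t[:2]),np.hstack(t[2:])]))
E
```

```text
top blue (443, 245) [15. 16.] [array([ 0.456, -0.355]), array([ 0.455, -0.353])]
top blue (374, 243) [26. 26.] [array([ 0.459, -0.204]), array([ 0.458, -0.203])]
top blue (186, 172) [13.4 13. ] [array([0.613, 0.217]), array([0.611, 0.215])]
scene blue (522, 396) [ 4.8 42.4] [array([0.987, 0.32 ]), array([0.988, 0.317])]
scene blue (387, 229) [13. 14.] [array([0.618, 0.215]), array([0.622, 0.212])]
scene blue (126, 210) [14. 16.] [array([ 0.457, -0.355]), array([ 0.462, -0.353])]
scene blue (193, 204) [25.  23.7] [array([ 0.466, -0.204]), array([ 0.471, -0.203])]
wide [0.464 0.336]
narrow [0.47  0.211]
sqh [ 0.593 -0.223]
block [0.597 0.356]
lidFL [0.505 0.095]
lidFR [ 0.503 -0.054]
lidBL [0.676 0.085]
lidBR [ 0.664 -0.062]
tab [0.499 0.025]
wide [0.474 0.334]
narrow [0.481 0.209]
sqh [ 0.604 -0.219]
block [0.607 0.351]
sqb [0.62  0.216]
tab [0.482 0.029]
```

View pics/or1.png

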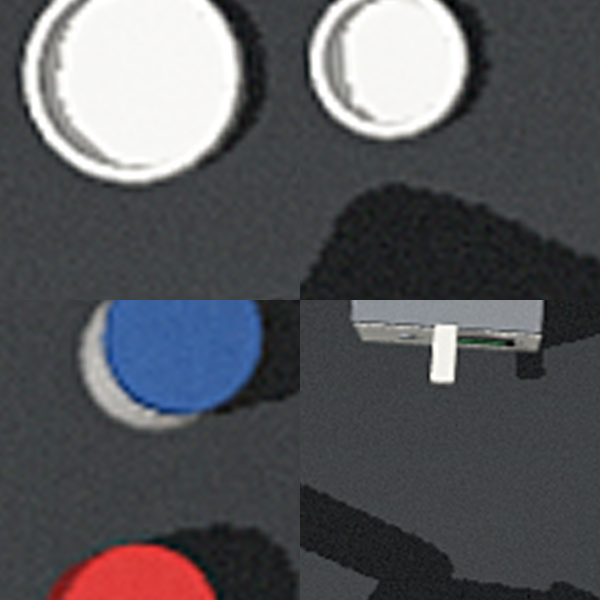

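```bash
python3 -m crank '{"grip":[100,100,100],"translation":[[0,0,0],[0,0,0],[0,0,0]],"twist":[-8.1,-8.1,-8.0]}' 40; python3 -c "
from h import *
togo(.54,.28,.25,np.pi)"
```

```text
time_s: 0.4
tool_pos: [0.2562, 0.5696, 0.2307]
orientation: [-3.14, -0.001, -3.136]
contact_force: [-0.3, 0.4, 1.2]
opening: 0.0855
grip_force: 0.0
tool [0.2562 0.5696 0.2307] yaw [-3.140e+00 -1.000e-03 -3.136e+00] go [-0.2822 -0.2911 -0.0192] twist 0.3066513799776571
```

```bash
python3 -m crank '{"grip":[100,100,100,100,100,100,100,100,100,100],"translation":[[-0.03,-0.03,-0.002],[-0.03,-0.03,-0.002],[-0.03,-0.03,-0.002],[-0.03,-0.03,-0.002],[-0.03,-0.03,-0.002],[-0.03,-0.03,-0.002],[-0.03,-0.03,-0.002],[-0.03,-0.03,-0.002],[-0.04,-0.05,-0.002],[0,0,0]],"twist":[0,0,0,0,0,0,0,0,0,0]}'; python3 -c "
from h import *
togo(.54,.28,.25,np.pi)
i=r.camera_info('wrist');print(i)
cv2.imwrite('pics/w1.png',cv2.cvtColor(r.camera('wrist'),cv2.COLOR_RGB2BGR))"
```

```text
time_s: 1.4
tool_pos: [0.532, 0.2861, 0.2487]
orientation: [-3.14, 0.003, 3.135]
contact_force: [-0.4, 0.2, -1.4]
opening: 0.0854
grip_force: 0.0
tool [0.532  0.2861 0.2487] yaw [-3.140e+00  3.000e-03  3.135e+00] go [-0.0081 -0.006  -0.0013] twist -0.4052630468392624
{'camera_matrix': array([[302.38962414,   0.        , 278.05561854],
       [  0.        , 302.38962414, 205.10836995],
       [  0.        ,   0.        ,   1.        ]]), 'position': array([0.45097475, 0.28618003, 0.39061787]), 'rotation': array([-0.32309185,  0.00158513,  1.56346702])}
```

View pics/w1.png

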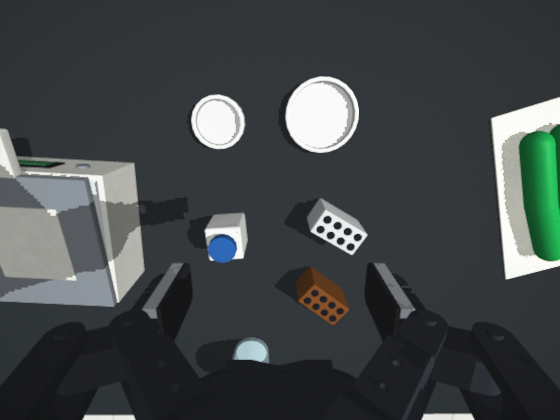

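Wrist view: narrow holder (218,122), wide holder (321,115), square bottle with cap at (222,248), block (338,230), brown decoy beside it, and the incubator at the left with its lid slightly raised.

Run:
```python
from h import *
K,_,_=cam('wrist')
c=(K,Ro.from_euler("xyz",[-0.32309185,0.00158513,1.56346702]).as_matrix()@np.diag([1,-1,-1]),np.array([0.45097475,0.28618003,0.39061787]))
im=cv2.imread('pics/w1.png');rgb=im[...,::-1].copy()
for k in blobs(rgb,(0,0,110),(180,60,255),300):
    (u,v),wh,a=cv2.minAreaRect(k)
    if 170<u<390 and v<300:
        e=cv2.fitEllipse(k);print("white",np.round((u,v)),np.round(wh),"ell",np.round(p2w(c,e[0],.012),4))
for k in blobs(rgb,(100,120,60),(125,255,255)):
    m=cv2.moments(k);print("cap",np.round(p2w(c,(m['m10']/m['m00'],m['m01']/m['m00']),.069),4))
A=ortho(c,im,.602,.355,.05,.06,5000)
B=ortho(c,im,.613,.217,.054,.06,5000)
cv2.imwrite('pics/or2.png',cv2.resize(np.hstack([A,B]),(800,400)))
```

```text
white [226. 237.] [46. 42.] ell [[0.6197 0.2153]]
white [337. 228.] [59. 34.] ell [[0.6105 0.365 ]]
white [218. 121.] [54. 53.] ell [[0.4704 0.2125]]
white [322. 114.] [76. 73.] ell [[0.463  0.3379]]
cap [[0.6121 0.2183]]
```

View pics/or2.png

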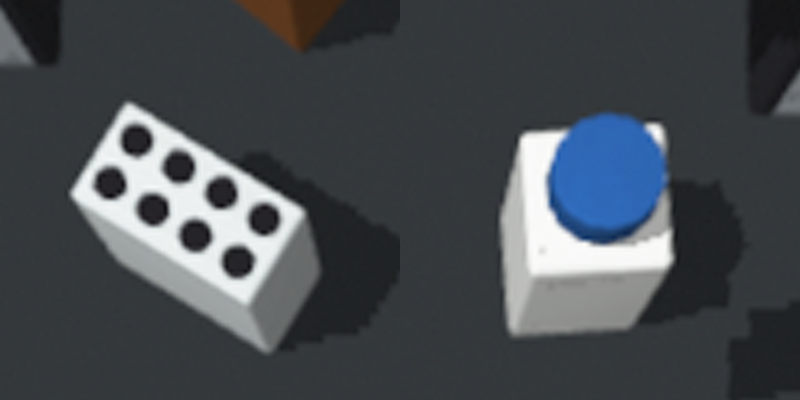

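Block top comes out at 63 x 32 mm (true size 64 x 34), centre (.601,.358), long axis at 58°. The square bottle is at (.613,.218), yaw 3.4°. Now the incubator.

```bash
python3 -m crank '{"grip":[100,100,100,100,100,100,100,100,100],"translation":[[0.007,-0.03,-0.003],[0.007,-0.032,-0.003],[0.007,-0.032,-0.003],[0.007,-0.032,-0.003],[0.006,-0.032,-0.003],[0.006,-0.032,-0.003],[0.006,-0.032,-0.003],[0.006,-0.032,-0.003],[0,0,0]],"twist":[3.2,0,0,0,0,0,0,0,0]}'; python3 -c "
from h import *
togo(.48,.03,.27,np.pi)
i=r.camera_info('wrist');print(i['position'].tolist(),i['rotation'].tolist())
cv2.imwrite('pics/w2.png',cv2.cvtColor(r.camera('wrist'),cv2.COLOR_RGB2BGR))"
```

```text
time_s: 2.35
tool_pos: [0.4617, 0.0382, 0.273]
orientation: [-3.141, -0.001, 3.083]
contact_force: [0.4, 0.1, 0.1]
opening: 0.0854
grip_force: 0.0
tool [0.4617 0.0382 0.273 ] yaw [-3.141e+00 -1.000e-03  3.083e+00] go [-0.0188 -0.0071  0.003 ] twist -3.3726060506063584
[0.38137509257737545, 0.04236909122350996, 0.41519192070986427] [-0.3194355857831286, 0.0004666693952319889, 1.5117385300061672]
```

View pics/w2.png

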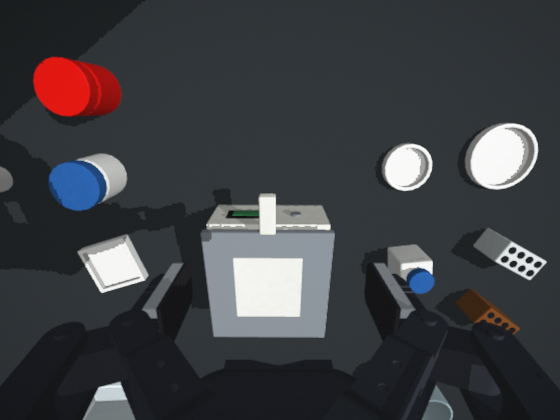

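Looking down on the incubator: lid front edge at (202..335, 232), back edge (213..328, 337), tab tip (260..275, 195), base front edge (220..327, 206). I'll fit the pose and lid angle to these.

Run:
```python
from h import *
from scipy.optimize import least_squares
K,_,_=cam('wrist')
c=(K,Ro.from_euler("xyz",[-0.31944,0.00047,1.51174]).as_matrix()@np.diag([1,-1,-1]),np.array([0.38138,0.04237,0.41519]))
def lid(r_,y,h,t): return [.078-r_*np.cos(t)+h*np.sin(t),y,.075+r_*np.sin(t)+h*np.cos(t)]
px=np.array([(202,232),(335,232),(213,337),(328,337),(260,195),(275,195),(220,206),(327,206)])
def f(q,full=False):
    x,y,w,t=q
    P=np.array([lid(.166,-.075,.01,t),lid(.166,.075,.01,t),lid(.003,-.075,.01,t),lid(.003,.075,.01,t),lid(.21,-.009,.012,t),lid(.21,.009,.012,t),[-.08,-.075,0],[-.08,.075,0]])
    W=P@Ro.from_euler('z',w).as_matrix().T+[x,y,0]
    d=w2p(c,W)-px
    return d if full else d.ravel()
s=least_squares(f,[.58,.02,-.05,.1],loss='soft_l1');print(np.round(s.x,4));print(np.round(f(s.x,True),1))
x,y,w,t=s.x
print("tab",np.round(Ro.from_euler('z',w).apply(lid(.188,0,.006,t))+[x,y,0],4))
# sq holder, jar from this picture
rgb=cv2.imread('pics/w2.png')[...,::-1].copy()
for k in blobs(rgb,(100,120,60),(125,255,255)):
    m=cv2.moments(k);u=m['m10']/m['m00'],m['m01']/m['m00'];print(np.round(u),p2w(c,u,.07).round(3))
print(p2w(c,(113,263),.012))
```

```text
[ 0.5996  0.0193 -0.0568  0.115 ]
[[-0.3 -0.8]
 [ 1.2 -1. ]
 [ 1.9 -0.1]
 [-1.4 -0.2]
 [-0.3  0.5]
 [ 1.8  0.5]
 [-0.7  0.5]
 [-4.1  0.3]]
tab [0.4918 0.0255 0.1025]
[420. 281.] [[0.611 0.215]]
[ 77. 185.] [[ 0.456 -0.2  ]]
[[ 0.59121753 -0.21820428]]
```

```bash
python3 -m crank '{"grip":[60,60,60,60,60,60,60,60,60],"translation":[[-0.015,-0.006,0.01],[-0.016,-0.005,0.02],[0,0,0.035],[0,0,0.035],[0,0,0.035],[0,0,0.03],[0,0,0.0245],[0,0,0],[0,0,0]],"twist":[0,0,0,0,0,0,0,0,0]}' 50; python3 -c "
from h import *
togo(.4918,.0255,.0835,3.085)"
```

```text
time_s: 3.3
tool_pos: [0.4932, 0.0283, 0.0832]
orientation: [3.141, -0.001, 3.087]
contact_force: [0.7, -0.6, 0.2]
opening: 0.0509
grip_force: 0.0
tool [0.4932 0.0283 0.0832] yaw [ 3.141e+00 -1.000e-03  3.087e+00] go [ 0.0012 -0.0028 -0.0003] twist 0.10714264813324482
```

```bash
python3 -m crank '{"grip":[20,5,5,5,5],"translation":[[0,-0.002,0],[0,0,0],[0,0,0],[0,0,0],[0,0,0]],"twist":[0,0,0,0,0]}' 40; python3 -c "
from h import *
togo(.4918,.0255,.0835,3.085)
t=np.linspace(.115,1.68,19)
X=.078-.188*np.cos(t)+.006*np.sin(t);Z=.075+.188*np.sin(t)+.006*np.cos(t)
print([[round(-a,4),round(-b,4)] for a,b in zip(np.diff(X),np.diff(Z))])"
```

```text
time_s: 3.8
tool_pos: [0.494, 0.0243, 0.0841]
orientation: [-3.141, 0.002, 3.085]
contact_force: [-0.6, -4.7, 1.9]
opening: 0.0172
grip_force: 41.9
tool [0.494  0.0243 0.0841] yaw [-3.141e+00  2.000e-03  3.085e+00] go [0.0023 0.0011 0.0006] twist 0.003187035065290998
[[np.float64(-0.0031), np.float64(-0.0161)], [np.float64(-0.0045), np.float64(-0.0157)], [np.float64(-0.0058), np.float64(-0.0153)], [np.float64(-0.0071), np.float64(-0.0147)], [np.float64(-0.0084), np.float64(-0.014)], [np.float64(-0.0096), np.float64(-0.0133)], [np.float64(-0.0107), np.float64(-0.0124)], [np.float64(-0.0117), np.float64(-0.0114)], [np.float64(-0.0127), np.float64(-0.0103)], [np.float64(-0.0135), np.float64(-0.0092)], [np.float64(-0.0143), np.float64(-0.008)], [np.float64(-0.0149), np.float64(-0.0067)], [np.float64(-0.0154), np.float64(-0.0054)], [np.float64(-0.0158), np.float64(-0.004)], [np.float64(-0.0161), np.float64(-0.0027)], [np.float64(-0.0163), np.float64(-0.0012)], [np.float64(-0.0163), np.float64(0.0002)], [np.float64(-0.0163), np.float64(0.0016)]]
```

Gripped at 17 mm, which matches the tab. Now swinging it up.

```bash
python3 -m crank '{"grip":[5,5,5,5,5,5,5,5,5],"translation":[[-0.003,0,-0.016],[-0.0045,0,-0.0157],[-0.006,0,-0.0153],[-0.007,0,-0.0147],[-0.0084,0,-0.014],[-0.0096,0,-0.0133],[-0.0107,0,-0.0124],[-0.0117,0,-0.0114],[0,0,0]],"twist":[0,0,0,0,0,0,0,0,0]}'; python3 -c "
from h import *
p,_=tool();t=.115+(1.68-.115)*8/18
q=Ro.from_euler('z',-.0568).apply([.078-.188*np.cos(t)+.006*np.sin(t),0,.075+.188*np.sin(t)+.006*np.cos(t)-.019])+[.5996,.0193,0];print(q)"
```

```text
time_s: 4.7
tool_pos: [0.5553, 0.0204, 0.1967]
orientation: [-3.14, 0.002, 3.085]
contact_force: [0.1, -6.2, -2.5]
opening: 0.0172
grip_force: 45.1
[0.55247411 0.02197963 0.19637256]
```

```bash
python3 -m crank '{"grip":[5,5,5,5,5,5,5,5,5,5,5],"translation":[[-0.0127,0,-0.0103],[-0.0135,0,-0.0092],[-0.0143,0,-0.008],[-0.0149,0,-0.0067],[-0.0154,0,-0.0054],[-0.0158,0,-0.004],[-0.0161,0,-0.0027],[-0.0163,0,-0.0012],[-0.0163,0,0.0002],[-0.0163,0,0.0016],[0,0,0]],"twist":[0,0,0,0,0,0,0,0,0,0,0]}'; python3 -m crank '{"grip":[40,60,60,60,60,60],"translation":[[0,0,0],[0,0,0],[0,0,0],[0,0,-0.03],[0,0,-0.03],[0,0,-0.02]],"twist":[0,0,0,0,0,0]}'
```

```text
time_s: 5.8
tool_pos: [0.7041, 0.0109, 0.2394]
orientation: [-3.139, -0.006, 3.085]
contact_force: [-0.6, -7.2, -2.3]
opening: 0.017
grip_force: 50.9
time_s: 6.4
tool_pos: [0.7059, 0.0138, 0.3248]
orientation: [3.141, 0.004, 3.086]
contact_force: [0.4, -0.2, 0.3]
opening: 0.0514
grip_force: 0.0
```

```bash
python3 -m crank '{"grip":[80,80,80,80,80,80,80,80],"translation":[[0.0154,0.0423,0],[0.0154,0.0423,0],[0.0154,0.0423,0],[0.0154,0.0423,0],[0.0154,0.0423,0],[0.0154,0.0423,0],[0.0154,0.0423,0],[0.0154,0.0423,0]],"twist":[0,0,0,0,0,0,0,0]}' 50; python3 -m crank '{"grip":[80,80,80,80,80,80,80,80,80,80],"translation":[[0,0,0],[0,0,0],[0,0,0.02],[0,0,0.02],[0,0,0.03],[0,0,0.03],[0,0,0.03],[0,0,0.03],[0,0,0],[0,0,0]],"twist":[-7.7,-7.7,-7.7,-7.6,-7.6,-7.6,-7.6,-7.6,0,0]}';python3 -c "
from h import *
togo(.6014,.3584,.02,-2.129)
c=cam('wrist');im=cv2.cvtColor(r.camera('wrist'),cv2.COLOR_RGB2BGR)
cv2.imwrite('pics/w3.png',np.hstack([cv2.resize(im,(400,300)),cv2.resize(ortho(c,im,.6014,.3584,.05,.06,5000),(300,300))]))"
```

```text
time_s: 7.2
tool_pos: [0.6001, 0.3602, 0.3225]
orientation: [3.14, 0.001, 3.086]
contact_force: [0.2, -0.2, 0.4]
opening: 0.0683
grip_force: 0.0
time_s: 8.2
tool_pos: [0.6012, 0.3583, 0.1622]
orientation: [3.141, 0.0, -2.134]
contact_force: [0.8, 0.9, 0.1]
opening: 0.0679
grip_force: 0.0
tool [0.6012 0.3583 0.1622] yaw [ 3.141  0.    -2.134] go [-0.0002 -0.0002  0.1422] twist -0.27630045636693523
```

View pics/w3.png

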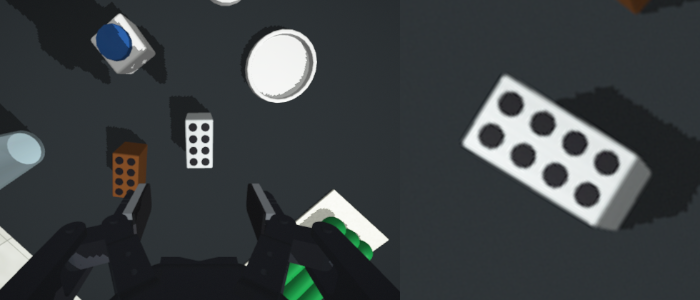

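Block sits dead centre under the gripper (ortho centre (550,150) = target). Descending to grip.

```bash
python3 -m crank '{"grip":[80,80,80,80,80,80,20,20,20,20,20,20],"translation":[[0,0,0.03],[0,0,0.03],[0,0,0.03],[0,0,0.03],[0,0,0.022],[0,0,0],[0,0,0],[0,0,0],[0,0,0],[0,0,0],[0,0,0],[0,0,0]],"twist":[0,0,0,0,0,0,0,0,0,0,0,0]}' 60; python3 -m crank '{"grip":[20,20,20,20,20,20,20,20,20],"translation":[[0,0,-0.02],[0,0,-0.03],[0,0,-0.04],[0,0,-0.04],[0,0,-0.04],[0,0,-0.04],[0,0,-0.02],[0,0,0],[0,0,0]],"twist":[0,0,0,0,0,0,0,0,0]}'; python3 -c "
from h import *
togo(.57,.021,.25,3.085)"
```

```text
time_s: 9.45
tool_pos: [0.6034, 0.3588, 0.0229]
orientation: [-3.139, 0.005, -2.132]
contact_force: [0.9, 0.7, 6.5]
opening: 0.0331
grip_force: 61.5
time_s: 10.35
tool_pos: [0.6006, 0.3575, 0.2495]
orientation: [3.141, -0.001, -2.132]
contact_force: [0.1, 0.5, -2.9]
opening: 0.0332
grip_force: 60.6
tool [0.6006 0.3575 0.2495] yaw [ 3.141e+00 -1.000e-03 -2.132e+00] go [ 0.3013 -0.153  -0.0004] twist 61.11189493242146
```

```bash
python3 -m crank '{"grip":[20,20,20,20,20,20,20,20],"translation":[[0,0,0],[0,0,0],[0,0,0],[0,0,0],[0,0,0],[0,0,0],[0,0,0],[0,0,0]],"twist":[7.6,7.6,7.6,7.7,7.7,7.7,7.6,7.6]}'; python3 -m crank '{"grip":[20,20,20,20,20,20,20,20,20,20,20],"translation":[[0,-0.034,0],[0,-0.034,0],[0,-0.034,0],[0,-0.034,0],[0,-0.034,0],[0,-0.034,0],[0,-0.034,0],[0,-0.034,0],[0,-0.034,0],[-0.0035,-0.032,0],[0,0,0]],"twist":[0,0,0,0,0,0,0,0,0,0,0]}'; python3 -c "
from h import *
togo(.585,.020,.035,3.085)
cv2.imwrite('pics/s1.png',cv2.cvtColor(r.camera('scene'),cv2.COLOR_RGB2BGR))"
```

```text
time_s: 11.15
tool_pos: [0.5997, 0.3571, 0.2462]
orientation: [-3.139, -0.006, 3.08]
contact_force: [-0.9, -0.2, -1.9]
opening: 0.0329
grip_force: 60.5
time_s: 12.25
tool_pos: [0.5847, 0.0163, 0.2472]
orientation: [-3.14, -0.005, 3.081]
contact_force: [0.2, 0.7, -1.7]
opening: 0.0334
grip_force: 60.8
tool [0.5847 0.0163 0.2472] yaw [-3.14  -0.005  3.081] go [-0.001   0.004   0.2122] twist -0.24792957077210329
```

View pics/s1.png

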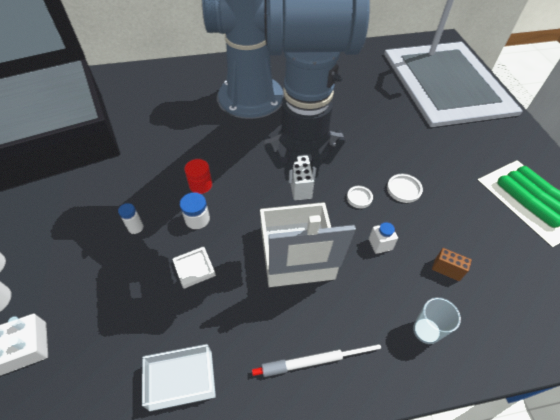

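Lid is open at (310,250) and the block hangs at (303,180). Lowering it into the chamber.

```bash
python3 -m crank '{"grip":[20,20,20,20,20,20,20,20,20],"translation":[[0,0.002,0.03],[0,0,0.03],[0,0,0.03],[0,0,0.03],[0,0,0.03],[0,0,0.03],[0,0,0.022],[0,0,0.008],[0,0,0]],"twist":[0,0,0,0,0,0,0,0,0]}'
```

```text
time_s: 13.2
tool_pos: [0.5843, 0.0233, 0.0379]
orientation: [3.141, -0.005, 3.086]
contact_force: [-0.5, 0.6, -1.5]
opening: 0.0331
grip_force: 60.7
```

```bash
python3 -m crank '{"grip":[20,20,20,20,20],"translation":[[0,0,0.002],[0,0,0.002],[0,0,0.002],[0,0,0],[0,0,0]],"twist":[0,0,0,0,0]}'
```

```text
time_s: 13.7
tool_pos: [0.5862, 0.0221, 0.0344]
orientation: [-3.142, 0.001, 3.085]
contact_force: [0.3, 0.4, -1.5]
opening: 0.033
grip_force: 60.7
```

```bash
python3 -m crank '{"grip":[20,20,20,20],"translation":[[0,0,0.001],[0,0,0.001],[0,0,0],[0,0,0]],"twist":[0,0,0,0]}'; python3 -m crank '{"grip":[55,55,55,55],"translation":[[0,0,0],[0,0,0],[0,0,0],[0,0,0]],"twist":[0,0,0,0]}'; python3 -m crank '{"grip":[60,60,60,60,60,60,60,60,60],"translation":[[0,0,-0.01],[0,0,-0.02],[0,0,-0.04],[0,0,-0.04],[0,0,-0.04],[0,0,-0.05],[0,0,-0.05],[0,0,-0.03],[0,0,0]],"twist":[0,0,0,0,0,0,0,0,0]}'; python3 -c "
from h import *
togo(.7045,.0109,.2394,3.085)
cv2.imwrite('pics/t1.png',cv2.cvtColor(r.camera('wrist'),cv2.COLOR_RGB2BGR))"
```

```text
time_s: 14.1
tool_pos: [0.5862, 0.0221, 0.0329]
orientation: [-3.141, 0.001, 3.085]
contact_force: [-1.9, -0.7, 5.4]
opening: 0.0331
grip_force: 61.6
time_s: 14.5
tool_pos: [0.586, 0.0221, 0.0317]
orientation: [3.142, -0.0, 3.085]
contact_force: [-0.3, 0.0, 0.6]
opening: 0.0472
grip_force: 0.0
time_s: 15.4
tool_pos: [0.5888, 0.0219, 0.3186]
orientation: [-3.14, 0.013, 3.086]
contact_force: [1.2, 0.8, -0.3]
opening: 0.0512
grip_force: 0.0
tool [0.5888 0.0219 0.3186] yaw [-3.14   0.013  3.086] go [-0.1151 -0.0044  0.0807] twist 0.03099366837520144
```

View pics/t1.png

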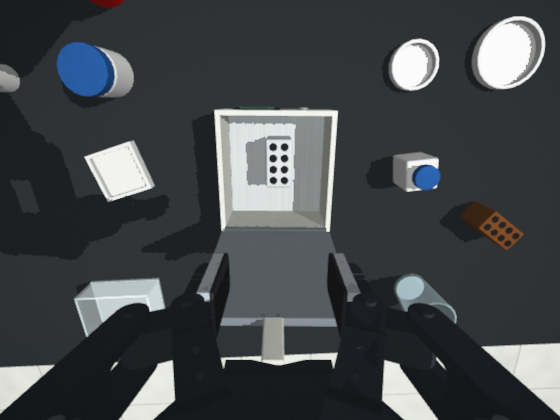

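Block stands inside the chamber (280,160) and the lid is up with its tab at (273,335). Re-gripping the tab.

```bash
python3 -m crank '{"grip":[60,60,60,60,60,60,60,60,60],"translation":[[-0.03,-0.001,0],[-0.03,-0.001,0],[-0.03,-0.001,0],[-0.026,-0.001,0],[0,0,0.02],[0,0,0.03],[0,0,0.03],[0,0,0],[0,0,0]],"twist":[0,0,0,0,0,0,0,0,0]}' 40; python3 -m crank '{"grip":[20,5,5,5,5],"translation":[[0,0,0],[0,0,0],[0,0,0],[0,0,0],[0,0,0]],"twist":[0,0,0,0,0]}'
```

```text
time_s: 16.35
tool_pos: [0.7037, 0.0114, 0.2332]
orientation: [-3.141, 0.006, 3.085]
contact_force: [2.8, 0.1, 8.3]
opening: 0.0511
grip_force: 4.0
time_s: 16.85
tool_pos: [0.7049, 0.0108, 0.2365]
orientation: [-3.14, 0.011, 3.085]
contact_force: [1.4, -1.9, 14.9]
opening: 0.0176
grip_force: 49.8
```

```bash
python3 -m crank '{"grip":[5,5,5,5,5,5,5,5,5,5,5,5],"translation":[[0,0,-0.003],[0.0163,0,-0.0016],[0.0163,0,-0.0002],[0.0163,0,0.0012],[0.0161,0,0.0027],[0.0158,0,0.004],[0.0154,0,0.0054],[0.0149,0,0.0067],[0.0143,0,0.008],[0.0135,0,0.0092],[0.0127,0,0.0103],[0,0,0]],"twist":[0,0,0,0,0,0,0,0,0,0,0,0]}'
```

```text
time_s: 18.05
tool_pos: [0.5473, 0.0207, 0.1875]
orientation: [3.141, -0.005, 3.085]
contact_force: [-2.3, 1.3, 2.4]
opening: 0.0173
grip_force: 40.8
```

```bash
python3 -c "
from h import *
t=np.linspace(.758,.0,10)
X=.078-.188*np.cos(t)+.006*np.sin(t);Z=.075+.188*np.sin(t)+.006*np.cos(t)
print([[round(float(-a),4),round(float(-b),4)] for a,b in zip(np.diff(X),np.diff(Z))])"
```

```text
[[0.0108, 0.0116], [0.0098, 0.0125], [0.0087, 0.0133], [0.0075, 0.0139], [0.0063, 0.0145], [0.0051, 0.015], [0.0038, 0.0154], [0.0025, 0.0156], [0.0012, 0.0158]]
```

```bash
python3 -m crank '{"grip":[5,5,5,5,5,5,5,5,5,5],"translation":[[0.0108,0,0.0116],[0.0098,0,0.0125],[0.0087,0,0.0133],[0.0075,0,0.0139],[0.0063,0,0.0145],[0.0051,0,0.015],[0.0038,0,0.0154],[0.0025,0,0.0156],[0.0012,0,0.0138],[0,0,0]],"twist":[0,0,0,0,0,0,0,0,0,0]}';python3 -m crank '{"grip":[5,5,5,5],"translation":[[0,0,0.001],[0,0,0.001],[0,0,0],[0,0,0]],"twist":[0,0,0,0]}'
```

```text
time_s: 19.05
tool_pos: [0.4932, 0.0242, 0.0625]
orientation: [3.14, -0.005, 3.084]
contact_force: [0.7, 2.1, -1.3]
opening: 0.0171
grip_force: 39.6
time_s: 19.45
tool_pos: [0.4933, 0.0241, 0.0622]
orientation: [3.14, -0.003, 3.084]
contact_force: [-3.0, 3.5, 13.9]
opening: 0.0171
grip_force: 41.5
```

```bash
python3 -m crank '{"grip":[40,50,50,30,0,0,0,0,0,0],"translation":[[0,0,0],[0,0,0],[0,0,0],[0,0,-0.03],[0,0,-0.03],[0,0,0],[0,0,0],[0,0,0.02],[0,0,0.008],[0,0,0]],"twist":[0,0,0,0,0,0,0,0,0,0]}';python3 -m crank '{"grip":[0,0,0,0,0,0],"translation":[[0,0,0.002],[0,0,0.002],[0,0,0.002],[0,0,0.001],[0,0,0],[0,0,0]],"twist":[0,0,0,0,0,0]}'
```

```text
time_s: 20.45
tool_pos: [0.4928, 0.0235, 0.0915]
orientation: [3.141, -0.005, 3.085]
contact_force: [-0.2, 0.4, 0.1]
opening: 0.0003
grip_force: 0.0
time_s: 21.05
tool_pos: [0.4947, 0.0233, 0.087]
orientation: [-3.141, 0.001, 3.085]
contact_force: [-0.4, 0.8, 4.4]
opening: -0.0004
grip_force: 1.9
```

```bash
python3 -m crank '{"grip":[0,0,0,0],"translation":[[0,0,0.002],[0,0,0.001],[0,0,0],[0,0,0]],"twist":[0,0,0,0]}';python3 -m crank '{"grip":[30,90,90,90,90],"translation":[[0,0,-0.02],[0,0,-0.04],[0,0,-0.05],[0,0,-0.05],[0,0,0]],"twist":[0,0,-6.6,0,0]}'; python3 -c "
from h import *
togo(.613,.218,.12,3.2)"
```

```text
time_s: 21.45
tool_pos: [0.4948, 0.0233, 0.0865]
orientation: [-3.141, 0.002, 3.086]
contact_force: [-5.0, 0.9, 26.4]
opening: -0.0003
grip_force: 13.1
time_s: 21.95
tool_pos: [0.4992, 0.0227, 0.2501]
orientation: [-3.138, 0.015, -3.082]
contact_force: [0.5, 0.7, -0.5]
opening: 0.0722
grip_force: 0.0
tool [0.4992 0.0227 0.2501] yaw [-3.138  0.015 -3.082] go [-0.1232  0.1887  0.1313] twist 0.04391627750417046
```

```bash
python3 -m crank '{"grip":[90,90,90,90,90,90,90,90,90],"translation":[[-0.02,0.03,0],[-0.022,0.032,0],[-0.022,0.032,0],[-0.022,0.032,0],[-0.02,0.032,0.02],[-0.0175,0.03,0.03],[0,0,0.04],[0,0,0],[0,0,0]],"twist":[0,0,0,0,0,0,0,0,0]}' 40; python3 -c "
from h import *
togo(.613,.218,.026,3.2)
c=cam('wrist');im=cv2.cvtColor(r.camera('wrist'),cv2.COLOR_RGB2BGR)
cv2.imwrite('pics/w4.png',np.hstack([cv2.resize(im,(400,300)),cv2.resize(ortho(c,im,.613,.218,.054,.06,5000),(300,300))]))"
```

```text
time_s: 22.85
tool_pos: [0.6057, 0.2179, 0.1523]
orientation: [-3.141, -0.004, -3.083]
contact_force: [-0.4, -0.4, -0.2]
opening: 0.077
grip_force: 0.0
tool [0.6057 0.2179 0.1523] yaw [-3.141 -0.004 -3.083] go [-0.0077 -0.0003  0.1263] twist 0.029050935511466508
```

View pics/w4.png

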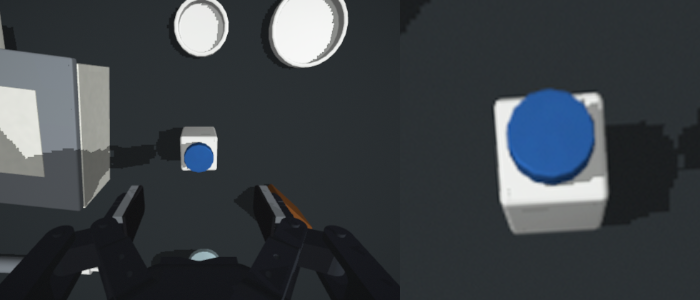

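```bash
python3 -m crank '{"grip":[90,90,90,90,90,90,25,25,25,25,25,25],"translation":[[-0.007,0,0.03],[0,0,0.03],[0,0,0.03],[0,0,0.03],[0,0,0.01],[0,0,0],[0,0,0],[0,0,0],[0,0,0],[0,0,0],[0,0,0],[0,0,0]],"twist":[0,0,0,0,0,0,0,0,0,0,0,0]}' 40; python3 -m crank '{"grip":[25,25,25,25,25,25,25,25],"translation":[[0,0,-0.01],[0,0,-0.03],[0,0,-0.04],[0,0,-0.04],[0,0,-0.04],[0,0,-0.03],[0,0,0],[0,0,0]],"twist":[0,0,0,0,0,0,0,0]}'; python3 -c "
from h import *
togo(.594,-.221,.2,3.2)"
```

```text
time_s: 24.1
tool_pos: [0.6155, 0.2189, 0.026]
orientation: [3.141, 0.004, -3.083]
contact_force: [-0.2, -1.2, 6.9]
opening: 0.0437
grip_force: 42.7
time_s: 24.9
tool_pos: [0.6133, 0.2187, 0.2141]
orientation: [3.142, 0.0, -3.083]
contact_force: [-1.4, 0.6, -1.5]
opening: 0.0433
grip_force: 41.9
tool [0.6133 0.2187 0.2141] yaw [ 3.142  0.    -3.083] go [ 0.0453 -0.4378  0.014 ] twist 0.0390943169112092
```

```bash
python3 -m crank '{"grip":[25,25,25,25,25,25,25,25,25,25,25],"translation":[[0.004,-0.03,0],[0.004,-0.04,0],[0.004,-0.044,0],[0.004,-0.045,0],[0.004,-0.045,0],[0.004,-0.045,0],[0.005,-0.045,0],[0.005,-0.045,0],[0.005,-0.04,0],[0.005,-0.03,0],[0.002,-0.02,0]],"twist":[0,0,0,0,0,0,0,0,0,0,0]}'; python3 -m crank '{"grip":[25,25],"translation":[[0,0,0],[0,0,0]],"twist":[0,0]}'; python3 -c "
from h import *
togo(.594,-.221,.2,3.2)
c=cam('wrist');im=cv2.cvtColor(r.camera('wrist'),cv2.COLOR_RGB2BGR)
np.savez('w5.npz',*c);cv2.imwrite('pics/w5raw.png',im)
cv2.imwrite('pics/w5.png',np.hstack([cv2.resize(im,(400,300)),cv2.resize(ortho(c,im,.594,-.221,.014,.06,5000),(300,300))]))"
```

```text
time_s: 26.0
tool_pos: [0.5912, -0.2141, 0.2108]
orientation: [3.139, -0.005, -3.085]
contact_force: [0.5, 0.5, -2.0]
opening: 0.0429
grip_force: 41.8
time_s: 26.2
tool_pos: [0.5924, -0.2113, 0.2122]
orientation: [3.139, -0.002, -3.083]
contact_force: [-0.5, 0.4, -1.3]
opening: 0.0431
grip_force: 41.8
tool [ 0.5924 -0.2113  0.2122] yaw [ 3.139e+00 -2.000e-03 -3.083e+00] go [-0.0011 -0.0098  0.0121] twist -0.0030031019694904074
```

View pics/w5.png

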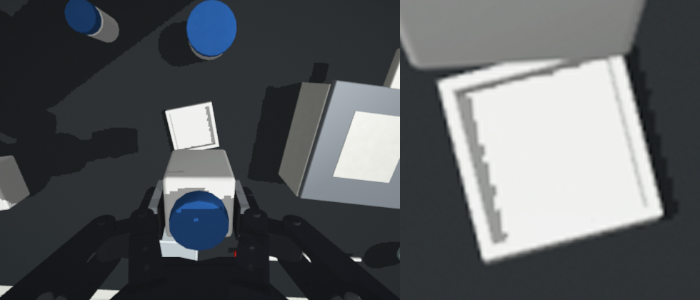

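Tray corners in the ortho are (486,263), (662,214) and (437,85): 73 mm sides, centred on (.594,-.221), yaw 15.6°. Aligning and lowering.

```bash
python3 -m crank '{"grip":[25,25,25,25,25,25,25,25,25,25],"translation":[[-0.001,-0.005,0],[0,-0.004,0],[0,0,0],[0,0,0],[0,0,0.03],[0,0,0.03],[0,0,0.03],[0,0,0.03],[0,0,0],[0,0,0]],"twist":[0,0,-6.1,-6.1,0,0,0,0,0,0]}'; python3 -c "
from h import *
togo(.594,-.221,.034,3.2)"
```

```text
time_s: 27.25
tool_pos: [0.5949, -0.2209, 0.0937]
orientation: [3.141, -0.0, -2.869]
contact_force: [1.0, 0.1, -1.7]
opening: 0.0435
grip_force: 41.7
tool [ 0.5949 -0.2209  0.0937] yaw [ 3.141 -0.    -2.869] go [0.0009 0.0002 0.0597] twist 12.268435437573023
```

```bash
python3 -m crank '{"grip":[25,25,25,25,25],"translation":[[0,0,0.025],[0,0,0.02],[0,0,0.013],[0,0,0],[0,0,0]],"twist":[0,0,0,0,0]}'; python3 -m crank '{"grip":[25,25,25,25,25,25],"translation":[[0,0,0.002],[0,0,0.002],[0,0,0.001],[0,0,0.001],[0,0,0],[0,0,0]],"twist":[0,0,0,0,0,0]}'
```

```text
time_s: 27.75
tool_pos: [0.5956, -0.2217, 0.0368]
orientation: [-3.14, 0.002, -2.87]
contact_force: [0.2, -0.0, -2.1]
opening: 0.0435
grip_force: 41.8
time_s: 28.35
tool_pos: [0.5949, -0.2214, 0.031]
orientation: [-3.141, 0.001, -2.87]
contact_force: [-1.6, 1.3, 4.7]
opening: 0.0433
grip_force: 42.7
```

```bash
python3 -m crank '{"grip":[65,65,65,65,65,65,65,90,100,100],"translation":[[0,0,0],[0,0,0],[0,0,0],[0,0,-0.01],[0,0,-0.03],[0,0,-0.04],[0,0,-0.05],[0,0,-0.05],[0,0,-0.02],[0,0,0]],"twist":[0,0,0,0,0,0,0,0,0,0]}'; python3 -c "
from h import *
togo(.4585,-.202,.14,-2.87)"
```

```text
time_s: 29.35
tool_pos: [0.597, -0.2225, 0.235]
orientation: [-3.134, 0.007, -2.87]
contact_force: [0.0, 0.3, -0.0]
opening: 0.0852
grip_force: 0.0
tool [ 0.597  -0.2225  0.235 ] yaw [-3.134  0.007 -2.87 ] go [0.1286 0.0576 0.0936] twist 0.025855484023294763
```

```bash
python3 -m crank '{"grip":[100,100,100,100,100,100,100,100],"translation":[[0.026,0.012,0],[0.026,0.012,0],[0.026,0.012,0],[0.026,0.011,0],[0.0245,0.0105,0.03],[0,0,0.04],[0,0,0],[0,0,0]],"twist":[0,0,0,0,0,0,0,0]}'; python3 -c "
from h import *
togo(.4585,-.202,.03,-2.87)
c=cam('wrist');rgb=r.camera('wrist');im=cv2.cvtColor(rgb,cv2.COLOR_RGB2BGR)
for k in blobs(rgb,(100,120,60),(125,255,255)):
    m=cv2.moments(k);print(p2w(c,(m['m10']/m['m00'],m['m01']/m['m00']),.07),cv2.contourArea(k))
cv2.imwrite('pics/w6.png',np.hstack([cv2.resize(im,(400,300)),cv2.resize(ortho(c,im,.4585,-.202,.07,.06,5000),(300,300))]))"
```

```text
time_s: 30.15
tool_pos: [0.4551, -0.2001, 0.1589]
orientation: [3.139, -0.002, -2.87]
contact_force: [0.7, -0.8, 0.4]
opening: 0.0856
grip_force: 0.0
tool [ 0.4551 -0.2001  0.1589] yaw [ 3.139e+00 -2.000e-03 -2.870e+00] go [-0.003  -0.003   0.1289] twist 0.007163723775041179
[[ 0.59327279 -0.2227214 ]] 994.0
[[ 0.45610576 -0.2052058 ]] 4033.0
[[ 0.45471889 -0.35427886]] 2082.5
```

View pics/w6.png

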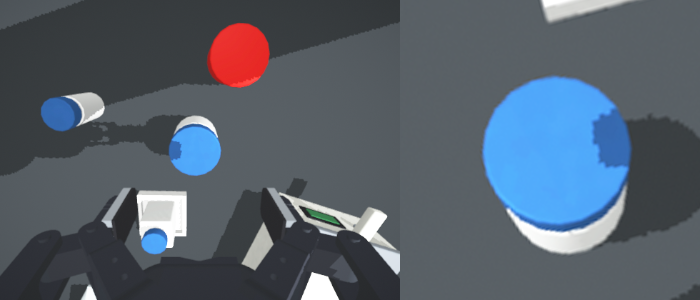

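Square bottle stands in its tray. The jar's top circle is centred at ortho (556,149), so the jar is at (.4585,-.2046).

```bash
python3 -m crank '{"grip":[100,100,100,100,100,100,100,55,55,55,55,55],"translation":[[-0.002,-0.005,0],[0,0,0.03],[0,0,0.03],[0,0,0.03],[0,0,0.03],[0,0,0.011],[0,0,0],[0,0,0],[0,0,0],[0,0,0],[0,0,0],[0,0,0]],"twist":[0,0,0,0,0,0,0,0,0,0,0,0]}' 50; python3 -m crank '{"grip":[55,55,55,55,55,55,55,55],"translation":[[0,0,-0.01],[0,0,-0.03],[0,0,-0.04],[0,0,-0.05],[0,0,-0.05],[0,0,-0.02],[0,0,0],[0,0,0]],"twist":[0,0,0,0,0,0,0,0]}'; python3 -c "
from h import *
togo(.464,.337,.22,-2.87)"
```

```text
time_s: 31.4
tool_pos: [0.4598, -0.2052, 0.0303]
orientation: [-3.139, 0.002, -2.87]
contact_force: [0.6, 0.2, 7.2]
opening: 0.059
grip_force: 53.6
time_s: 32.2
tool_pos: [0.4579, -0.2041, 0.2285]
orientation: [3.141, -0.0, -2.87]
contact_force: [0.1, 0.1, -2.9]
opening: 0.0589
grip_force: 54.7
tool [ 0.4579 -0.2041  0.2285] yaw [ 3.141 -0.    -2.87 ] go [-0.1512  0.5195  0.0086] twist 0.01848714022820903
```

```bash
python3 -m crank '{"grip":[55,55,55,55,55,55,55,55,55,55,55,55],"translation":[[-0.008,0.0275,0],[-0.012,0.041,0],[-0.013,0.045,0],[-0.013,0.045,0],[-0.013,0.045,0],[-0.013,0.045,0],[-0.013,0.045,0],[-0.013,0.045,0],[-0.013,0.045,0],[-0.013,0.045,0],[-0.013,0.045,0],[-0.0096,0.033,0]],"twist":[0,0,0,0,0,0,0,0,0,0,0,0]}';  python3 -m crank '{"grip":[55,55,55],"translation":[[-0.0035,0.012,0],[0,0,0],[0,0,0]],"twist":[0,0,0]}'; python3 -c "
from h import *
togo(.464,.337,.22,-2.87)
c=cam('wrist');im=cv2.cvtColor(r.camera('wrist'),cv2.COLOR_RGB2BGR)
cv2.imwrite('pics/w7.png',np.hstack([cv2.resize(im,(400,300)),cv2.resize(ortho(c,im,.464,.337,.014,.06,5000),(300,300))]))"
```

```text
time_s: 33.4
tool_pos: [0.4618, 0.3247, 0.2255]
orientation: [-3.141, -0.006, -2.868]
contact_force: [1.5, -0.7, -1.5]
opening: 0.0589
grip_force: 54.8
time_s: 33.7
tool_pos: [0.463, 0.3337, 0.2268]
orientation: [-3.14, -0.004, -2.87]
contact_force: [0.0, -0.2, -2.2]
opening: 0.059
grip_force: 54.9
tool [0.463  0.3337 0.2268] yaw [-3.14  -0.004 -2.87 ] go [-0.0019  0.0029  0.0068] twist 0.014337810727457755
```

View pics/w7.png

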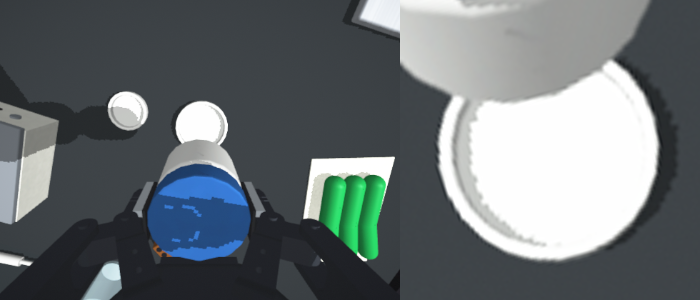

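Wide holder outline spans 438..658 by ..261, which puts its centre at (.4636,.3378). Lowering the jar.

```bash
python3 -m crank '{"grip":[55,55,55,55,55,55,55,55,55,55],"translation":[[-0.0017,0.0037,0],[0,0,0.03],[0,0,0.03],[0,0,0.03],[0,0,0.03],[0,0,0.03],[0,0,0.025],[0,0,0.012],[0,0,0],[0,0,0]],"twist":[0,0,0,0,0,0,0,0,0,0]}'; python3 -m crank '{"grip":[55,55,55,55,55,55,55],"translation":[[0,0,0.002],[0,0,0.002],[0,0,0.001],[0,0,0.001],[0,0,0],[0,0,0],[0,0,0]],"twist":[0,0,0,0,0,0,0]}'
```

```text
time_s: 34.75
tool_pos: [0.4657, 0.3391, 0.0424]
orientation: [3.141, 0.002, -2.871]
contact_force: [-0.5, -0.2, -1.6]
opening: 0.0586
grip_force: 54.9
time_s: 35.45
tool_pos: [0.4647, 0.3392, 0.0356]
orientation: [3.142, -0.0, -2.87]
contact_force: [0.6, -0.6, -2.0]
opening: 0.0589
grip_force: 54.9
```

```bash
python3 -m crank '{"grip":[55,55,55,55,55],"translation":[[0,0,0.001],[0,0,0.001],[0,0,0.0005],[0,0,0],[0,0,0]],"twist":[0,0,0,0,0]}'
```

```text
time_s: 35.95
tool_pos: [0.4648, 0.3393, 0.0344]
orientation: [-3.142, 0.001, -2.87]
contact_force: [-2.0, -0.4, 6.9]
opening: 0.0592
grip_force: 55.8
```

```bash
python3 -m crank '{"grip":[80,85,85,85,85,85,85,85,85,85],"translation":[[0,0,0],[0,0,0],[0,0,0],[0,0,-0.01],[0,0,-0.03],[0,0,-0.04],[0,0,-0.05],[0,0,-0.05],[0,0,-0.015],[0,0,0]],"twist":[0,0,0,0,0,0,0,0,0,0]}'; python3 -c "
from h import *
togo(.4555,-.354,.23,-2.87)"
```

```text
time_s: 36.95
tool_pos: [0.4665, 0.3401, 0.2322]
orientation: [3.14, 0.008, -2.87]
contact_force: [0.1, 0.1, -0.7]
opening: 0.0725
grip_force: 0.0
tool [0.4665 0.3401 0.2322] yaw [ 3.14   0.008 -2.87 ] go [ 1.971e-01 -6.656e-01 -4.000e-04] twist 0.02420312816627988
```

```bash
python3 -m crank '{"grip":[75,75,75,75,75,75,75,75,75,75,75,75],"translation":[[0.0123,-0.0416,0],[0.0123,-0.0416,0],[0.0123,-0.0416,0],[0.0123,-0.0416,0],[0.0123,-0.0416,0],[0.0123,-0.0416,0],[0.0123,-0.0416,0],[0.0123,-0.0416,0],[0.0123,-0.0416,0],[0.0123,-0.0416,0],[0.0123,-0.0416,0],[0.0123,-0.0416,0]],"twist":[0,0,0,0,0,0,0,0,0,0,0,0]}'; python3 -m crank '{"grip":[75,75,75,75,75,75,75,75],"translation":[[0.0124,-0.0416,0],[0.0124,-0.0416,0],[0.0124,-0.0416,0],[0.0123,-0.0416,0.02],[0,0,0.03],[0,0,0.02],[0,0,0],[0,0,0]],"twist":[0,0,0,0,0,0,0,0]}'; python3 -c "
from h import *
togo(.4555,-.354,.03,-2.87)
c=cam('wrist');im=cv2.cvtColor(r.camera('wrist'),cv2.COLOR_RGB2BGR)
cv2.imwrite('pics/w8.png',np.hstack([cv2.resize(im,(400,300)),cv2.resize(ortho(c,im,.4555,-.354,.076,.06,5000),(300,300))]))"
```

```text
time_s: 38.15
tool_pos: [0.4551, -0.1824, 0.2265]
orientation: [3.139, -0.002, -2.87]
contact_force: [0.6, 0.5, 0.4]
opening: 0.064
grip_force: 0.0
time_s: 38.95
tool_pos: [0.4529, -0.3542, 0.1569]
orientation: [3.139, -0.001, -2.87]
contact_force: [1.4, -0.5, 0.3]
opening: 0.0641
grip_force: 0.0
tool [ 0.4529 -0.3542  0.1569] yaw [ 3.139e+00 -1.000e-03 -2.870e+00] go [-0.0027 -0.0009  0.1269] twist 0.015413507975857133
```

View pics/w8.png

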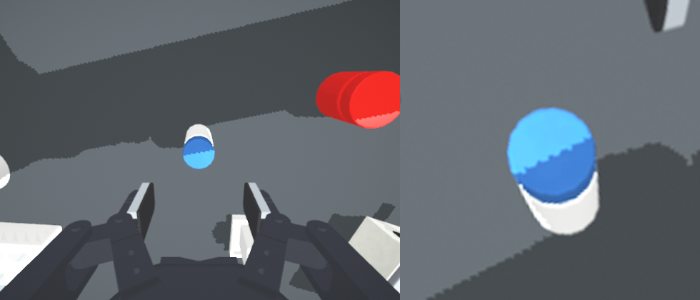

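Vial's top circle is centred at ortho (552,153), so it stands at (.4543,-.3548).

```bash
python3 -m crank '{"grip":[75,75,75,75,75,75,75,25,25,25,25,25],"translation":[[-0.0012,-0.001,0],[0,0,0.03],[0,0,0.03],[0,0,0.03],[0,0,0.025],[0,0,0.012],[0,0,0],[0,0,0],[0,0,0],[0,0,0],[0,0,0],[0,0,0]],"twist":[0,0,0,0,0,0,0,0,0,0,0,0]}' 40; python3 -m crank '{"grip":[25,25,25,25,25,25,25,25],"translation":[[0,0,-0.01],[0,0,-0.03],[0,0,-0.04],[0,0,-0.05],[0,0,-0.05],[0,0,-0.02],[0,0,0],[0,0,0]],"twist":[0,0,0,0,0,0,0,0]}'; python3 -c "
from h import *
togo(.4704,.2120,.23,-2.87)"
```

```text
time_s: 40.2
tool_pos: [0.4559, -0.3564, 0.0328]
orientation: [-3.139, 0.002, -2.87]
contact_force: [-0.3, -0.1, 5.9]
opening: 0.0353
grip_force: 40.3
time_s: 41.0
tool_pos: [0.4544, -0.355, 0.231]
orientation: [3.141, -0.0, -2.87]
contact_force: [-0.4, -0.2, -1.3]
opening: 0.0351
grip_force: 40.1
tool [ 0.4544 -0.355   0.231 ] yaw [ 3.141 -0.    -2.87 ] go [-0.1676  0.5419  0.0012] twist 0.016211998981924932
```

```bash
python3 -m crank '{"grip":[25,25,25,25,25,25,25,25,25,25,25,25],"translation":[[-0.0093,0.03,0],[-0.0129,0.0417,0],[-0.0129,0.0417,0],[-0.0129,0.0417,0],[-0.0129,0.0417,0],[-0.0129,0.0417,0],[-0.0129,0.0417,0],[-0.0129,0.0417,0],[-0.0129,0.0417,0],[-0.0129,0.0417,0],[-0.0129,0.0417,0],[-0.0129,0.0417,0]],"twist":[0,0,0,0,0,0,0,0,0,0,0,0]}';  python3 -m crank '{"grip":[25,25,25,25],"translation":[[-0.0093,0.03,0],[-0.0071,0.0232,0],[0,0,0],[0,0,0]],"twist":[0,0,0,0]}'
python3 - <<'E'
from h import *
togo(.4706,.2125,.23,-2.87)
c=cam('wrist');rgb=r.camera('wrist')
O=ortho(c,rgb,.4706,.2125,.014,.06,5000)
m=cv2.inRange(cv2.cvtColor(O,cv2.COLOR_RGB2HSV),(0,0,110),(180,60,255))
for v in(300,330,360,390,420,440):
    u=np.flatnonzero(m[v]);u=u[(u>100)&(u<500)]
    if len(u):print(v,u[0],u[-1],(u[0]+u[-1])/2)
col=np.flatnonzero(m[:,300]);print("bottom rows",col[-3:])
c2=cam('top');t=r.camera('top')
for k in blobs(t,(100,120,60),(125,255,255)):
    mm=cv2.moments(k);print("top caps",p2w(c2,(mm['m10']/mm['m00'],mm['m01']/mm['m00']),.074))
E
```

```text
time_s: 42.2
tool_pos: [0.4674, 0.1573, 0.2287]
orientation: [3.141, -0.005, -2.87]
contact_force: [1.3, 0.3, -1.1]
opening: 0.0347
grip_force: 40.2
time_s: 42.6
tool_pos: [0.4694, 0.2113, 0.229]
orientation: [-3.141, -0.005, -2.868]
contact_force: [-0.5, -0.6, -1.3]
opening: 0.0351
grip_force: 40.3
tool [0.4694 0.2113 0.229 ] yaw [-3.141 -0.005 -2.868] go [-0.0015  0.0008 -0.001 ] twist 0.10308925465377661
300 142 462 302.0
330 144 459 301.5
360 154 451 302.5
390 171 435 303.0
420 196 412 304.0
440 224 386 305.0
bottom rows [461 462 463]
top caps [[0.46752994 0.34254661]]
top caps [[ 0.59238079 -0.22141841]]
```

```bash
python3 -m crank '{"grip":[25,25,25,25,25,25,25,25,25,25],"translation":[[-0.001,0.0006,0],[0,0,0.03],[0,0,0.03],[0,0,0.03],[0,0,0.03],[0,0,0.03],[0,0,0.025],[0,0,0.012],[0,0,0],[0,0,0]],"twist":[0,0,0,0,0,0,0,0,0,0]}'; python3 -m crank '{"grip":[25,25,25,25,25,25,25],"translation":[[0,0,0.002],[0,0,0.002],[0,0,0.001],[0,0,0.001],[0,0,0.001],[0,0,0],[0,0,0]],"twist":[0,0,0,0,0,0,0]}'
```

```text
time_s: 43.7
tool_pos: [0.4725, 0.212, 0.0446]
orientation: [-3.142, 0.001, -2.87]
contact_force: [-0.0, 1.1, -1.4]
opening: 0.0351
grip_force: 40.3
time_s: 44.4
tool_pos: [0.4717, 0.2123, 0.037]
orientation: [3.142, -0.0, -2.87]
contact_force: [0.0, -0.3, -1.2]
opening: 0.0352
grip_force: 40.3
```

```bash
python3 -m crank '{"grip":[25,25,25,25,25],"translation":[[0,0,0.001],[0,0,0.001],[0,0,0.0005],[0,0,0],[0,0,0]],"twist":[0,0,0,0,0]}'
```

```text
time_s: 44.9
tool_pos: [0.4718, 0.2124, 0.0367]
orientation: [-3.141, 0.001, -2.869]
contact_force: [-2.9, -1.0, 16.9]
opening: 0.0352
grip_force: 42.0
```

```bash
python3 -m crank '{"grip":[50,55,55,55,55,55,55,55,55,55,55,55],"translation":[[0,0,-0.001],[0,0,0],[0,0,0],[0,0,-0.01],[0,0,-0.03],[0,0,-0.04],[0,0,-0.05],[0,0,-0.05],[0,0,-0.03],[0,-0.04,0],[0,-0.04,0],[0,0,0]],"twist":[0,0,0,0,0,0,0,0,0,0,0,0]}'
python3 - <<'E'
from h import *
togo(.47,.2,.2)
for n in('wrist','top'):
    c=cam(n);rgb=r.camera(n);cv2.imwrite(f'pics/end_{n}.png',rgb[...,::-1])
    for k in blobs(rgb,(100,120,60),(125,255,255)):
        mm=cv2.moments(k);uv=(mm['m10']/mm['m00'],mm['m01']/mm['m00']);w=p2w(c,uv,.074)[0]
        # outline fit: visible-side-free top circle via enclosing extents
        print(n,np.round(uv),"cap",np.round(w,4),cv2.contourArea(k))
    if n=='wrist':
        for nm,x,y,z,rr in(('jar',.4636,.3378,.074,.03),('vial',.470,.2121,.080,.018)):
            O=ortho(c,rgb,x,y,z,.06,5000)
            b=blobs(O,(100,120,60),(125,255,255),500)
            b=max(b,key=cv2.contourArea).reshape(-1,2)
            print(nm,"L,R,top,bottom",b[:,0].min(),b[:,0].max(),b[:,1].min(),b[:,1].max(),"centre",x+(300-(b[:,1].min()+rr*5000))/5000,y+(300-(b[:,0].min()+b[:,0].max())/2)/5000)
E
```

```text
time_s: 46.1
tool_pos: [0.4947, 0.1318, 0.2466]
orientation: [-3.139, 0.002, -2.874]
contact_force: [0.8, 0.5, -0.2]
opening: 0.0472
grip_force: 0.0
tool [0.4947 0.1318 0.2466] yaw [-3.139e+00  2.000e-03 -2.874e+00] go [0.0059 0.0724 0.0464] twist None
wrist [465. 204.] cap [0.4625 0.3335] 2487.5
wrist [357. 183.] cap [0.4719 0.212 ] 897.5
jar L,R,top,bottom 149 493 148 449 centre 0.464 0.3336
vial L,R,top,bottom 214 406 202 382 centre 0.47159999999999996 0.2101
top [381. 183.] cap [ 0.5928 -0.2211] 134.5
```

Each placing height matches its holder floor (pick to place: jar +4 mm, vial +4 mm, square +5 mm). The caps sit over their holders to within about 5 mm. When I pressed down on the lid tab it was solid at 87 mm, its shut height. Handing in.

```bash
python3 -m crank '{"grip":[55,55],"translation":[[0,0,0],[0,0,0]],"twist":[0,0]}'; python3 -c "
from cell import r
print(r.job_done())"
```

```text
time_s: 46.4
tool_pos: [0.4926, 0.1362, 0.2454]
orientation: [3.141, -0.001, -2.868]
contact_force: [-0.3, 0.1, -0.1]
opening: 0.0469
grip_force: 0.0
the job is handed in; nothing more can be done
None
```

I handed the job in at 46.4 s: all three bottles stand in their holders, the tube block is in the incubator with the lid shut, and the arm is clear; the hand-in returned no verdict.

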